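Park the sanding-drum hanger on the storage rail

TASK

Pick up the hanger with the two sanding drums from the bench, bring its runner nose-first into the open end of the slotted rail, and slide it gently along inside until the spring pin in the rail floor is pushed down and then pops up into the notch under the runner, which locks the hanger. Feel for the lock and stop there without forcing it, then let go so that the hanger hangs freely in the rail. Leave the other things on the bench where they are.

Things in the scene. Friction and masses are not known exactly. Their poses are not given: they have to be found in the camera images.
- hanger: Loose hanger, 0.3 to 0.45 kg, standing on its two brown sanding drums (40 mm diameter, 74 mm tall, at x = -55 and +55 mm). Origin: at bench level midway between them; z up; +y is the way the runner's nose points, the way it goes into the rail. A steel crossbar 134 x 22 mm joins the drums, 80 to 88 mm up; below it a neck (10 mm in x, 20 mm in y) carries the runner.
- runner (a point): Middle of the underside of the hanger's black runner, 58 mm above the hanger's origin, axes as the hanger's. The runner is 26 mm wide (x), 10 mm high, y = -25 to +25 mm; ahead of it the nose, its underside sloping up 7.5 mm, ends at y = +43 mm. A notch across the underside (y = -5 to +5 mm, 7 mm deep) takes the pin.
- grip (a point): Point in the wooden grip block on top of the hanger, 117 mm above the hanger's origin: the height at which to grip it. The block is 30 mm in x and 24 mm in y, and stands from 88 to 134 mm above the hanger's origin. Best taken from above across its 24 mm.
- rail: Fixed aluminium C rail, slot on top, on a dark stand. Origin: bench level under the open end; z up, +y runs from the open end into the rail, x across. 190 mm long, far end capped, 39 mm wide outside. Posts 22 mm wide; base plate 85 mm wide, 12 mm high, from y = 17 mm on. The drums pass on either side of the rail, the crossbar above it.
- mouth (a point): Middle of the rail's running floor at its open end, 130 mm above the bench, axes as the rail's. Inside, the channel is 29 mm wide and 13 mm high; the slot between the 5 mm thick lips is 14 mm wide; the lips' top is 18 mm above the floor.
- pin (a joint): Travel (m) of the spring pin in the rail's floor: 0 = up, 6 mm proud; 0.006 = flush. Soft spring, 1 to 2.5 N. It is 12 mm across, 6 mm along the rail, upright-sided: the sloping nose pushes it down; up in the notch it blocks both ways (2 mm play). Its place is not measured: 95 to 127 mm in from the open end, above a dark block under the rail. Push on pin under 15 N, on rail under 25 N.
- sleeve: Bystander: brown sanding cylinder standing on end, 50 mm in diameter, 90 mm tall. Origin at its underside.
- offcut: Bystander: pale wood block lying flat, 120 x 60 x 38 mm. Origin at the centre of its underside.
- earmuffs: Bystander: black ear defenders lying on their side, about 160 x 150 mm, 76 mm high. Origin at bench level near their middle.
- wax: Bystander: closed steel tin, 70 mm in diameter, 50 mm tall. Origin at its underside.

How it is judged (in metres and radians):
On the way, in this order (a step that is already met when the one before it is completed fails the run):
1. the runner has entered the rail by its open end (y of runner in the frame of rail between 0 and 0.09 m and x of runner in the frame of rail between -0.004 and 0.004 m and z of runner in the frame of rail between 0.126 and 0.136 m), for 0.1 s.
2. the runner is pushing the pin down (value of joint pin above 0.0025 m and y of runner in the frame of rail above 0.055 m), for 0.05 s.
At the end, for the whole second after the job is handed in: The hanger hangs at rest and released in the rail, upright within 7 degrees, its runner inside the channel with the notch 92 to 130 mm in from the open end, and the spring pin is up again in the notch (within 1.8 mm of fully up) (value of joint pin below 0.0018 m and y of runner in the frame of rail between 0.092 and 0.13 m and x of runner in the frame of rail between -0.004 and 0.004 m and z of runner in the frame of rail between 0.126 and 0.135 m and angle between hanger's own z axis and vertical below 0.12 rad and linear speed of hanger below 0.02 m/s); the robot touches nothing.
It fails at once if the hanger is pushed against the rail with more than 25 N (contact force between hanger and rail above 25 N).
It fails at once if the hanger is pushed against the pin with more than 15 N (contact force between hanger and pin above 15 N).
It fails at once if a bystander is moved by more than 15 mm (distance of any of sleeve, offcut, earmuffs, wax from where it was at the start of the episode above 0.015 m).
It also fails if it takes over 56 s, if anything falls off the work surface, if the arm or the gripper's body presses on something with over 40 N, if the wrist force passes 120 N, or if a joint passes its speed limit or range.

ROBOT

A 6-joint arm with a two-finger parallel gripper is mounted at the origin on the work surface. World frame = base frame: x ahead of the robot, y to its left, z up, the work surface at z = 0. Lengths are in mm, angles in rad, forces in N, time in s.
With the tool pointing down it reaches from about 200 to 875 mm from the base axis. Payload 3.4 kg.
Tool frame: the origin (TCP) lies between the finger pads; the fingertips stand 22 mm ahead of it and the grasp point (between the pads) lies 3 mm ahead of it; z points along the fingers, y is the direction in which the jaws open and shut (so a half turn about z gives the same grasp; the last joint's range is limited). The gripper opens to 94 mm and grips with 3 to 60 N. Pads are 16 mm wide; open, the fingers measure 119 mm over their backs; the gripper's body (75 mm by 177 mm) begins 78 mm behind the grasp point.
Start: joints at [1.053, 0.276, 1.505, -0, 1.361, -0.121], TCP at [222.239, 530.352, 227.493] pointing down, gripper open.
Joint ranges: [-2.89, 2.89], [-0.75, 2.08], [0.22, 2.7], [-1.18, 4.32], [0.11, 2.71], [-2.7, 2.7]. Speed limits (rad/s): [2.57, 2.57, 3.14, 3.14, 3.14, 3.14].

INTERFACE

Orientations are given as a unit quaternion [x, y, z, w].
In Python, from workcell import * gives the robot as it stands.
- The arm moves only by the tool move_arm, never from a script. Its argument "targets" is a list of rows, each a list of 3 entries, a list of its own where there are three numbers: the shift along the tool's x, y, z in mm, then the turn, a rotation vector about the tool's x, y, z in rad, then the closure, from -1 (fully open) to 1 (shut), so that 0 is half open. In form: [[[x, y, z], [rx, ry, rz], gripper], ...]. A call has 1 to 12 rows; each row is the pose to reach, as a shift and turn from the pose commanded when the call began, along the tool's axes at that moment; what a row does not reach only later rows make up. A row lasts 1/10 s, in which the tool goes at most 50 mm and 8.59 degrees, less where a joint would pass 70% of its speed; a pose out of reach is approached as far as the arm can. A call with a gripper value outside its range is refused whole. The fingers move at their own pace and stop on an object; the grip force is fixed at half the most. Time passes only in rows, so rows that repeat a pose let the fingers close. It gives the time, the measured TCP pose, the force and the opening at its end, in the units of the state.
- state(): the state, without advancing time (a new reading comes with each control period).
- snapshot(name): name is "side" or "top" or "wrist"; returns the picture (420x560x3 uint8, blue, green, red); there is no depth.
- camera_model(name): a dict with "fx", "fy", "cx", "cy" (pixels), "k1" (the pictures are not rectified: a ray, as slopes to the right and down, at radius r is drawn at 1 + k1 r^2 times it, then the intrinsics apply), "position" and "attitude" of the camera in the world; the wrist camera has in their place "mount" (4x4, takes a point from camera to tool coordinates, whose origin is the TCP and whose axes are the flange's). Camera axes: x right, y up, looking along -z (the intrinsics and any distortion apply to the point x, -y, -z); pixel columns grow to the right and rows downward; lengths in mm; the calibration is good to about 2 mm. A picture is of the moment at which its call begins: read the wrist's pose just before it. camera_model takes no time and is no camera call.
- hand_in(): hands the job in, once; it reports no verdict.
The state is a dict: "t": time; "joints": joint angles; "joint_velocities": joint speeds; "joint_torque": joint torques, N m; "position": TCP position; "tcp_rot": TCP orientation; "ft_force": force on the tool from outside, world axes, zero at the start; "torque": the same for the moment, N m; "gripper_width": finger opening in mm.
Only numpy, scipy, OpenCV 4.12 (cv2) and the standard library are available. Lean on these libraries where they do the work, as an engineer would, in place of code of your own. Each camera call takes 0.05 s, during which the arm holds its last target. There are 200 camera calls.

## Working session

There is one attempt and no reset: what is moved stays moved. The work goes in short steps, Python scripts to look and compute and a tool call to move; the robot and the scene stay as the last step left them, time stands still between calls to the robot, and variables do not carry over. Pictures are saved under pics/ and viewed, about 8 in all and at most 12, crops included, and the job is handed in when it is done.

Besides the shell and the picture viewer there is one more tool, called after "Request:" as name([rows], argument=value, ...), one row to a line, values as JSON. move_arm: Moves the arm, as the interface text tells. Its arguments: {"type":"object","properties":{"targets":{"type":"array","items":{"type":"array"}}},"required":["targets"]}

```bash
mkdir -p pics; ls
python3 - <<'E'
from workcell import *
import cv2
s=state(); print(s)
for n in ("side","top","wrist"):
    print(n,camera_model(n)); cv2.imwrite(f"pics/{n}0.png",snapshot(n))
E
```

```text
pics
{'t': 0.0, 'joints': array([ 1.05297056e+00,  2.76593572e-01,  1.50610362e+00,  3.24253472e-06,
        1.36073020e+00, -1.20997079e-01]), 'joint_velocities': array([-0.001369  , -0.00096247,  0.00070363, -0.00069735, -0.00101466,
       -0.00093042]), 'joint_torque': array([ 2.32129474e-03, -4.04600573e+01, -2.37228048e+01,  7.01592676e-02,
        3.45539383e-02, -1.13566889e-04]), 'position': array([221.97211756, 529.85121239, 226.61730665]), 'tcp_rot': array([ 1.97115284e-01,  9.80379887e-01, -8.70472751e-04, -2.89566726e-04]), 'ft_force': array([-0.28648971, -0.17627175, -0.44675658]), 'torque': array([-0.00591055,  0.02266175,  0.03231947]), 'gripper_width': 93.98163670243537}
side {'fx': 418.52317348502265, 'fy': 418.52317348502265, 'cx': 281.6625227204959, 'cy': 206.96590872086054, 'k1': -0.08268585226325055, 'position': array([ 147.20263157, -351.88292648,  803.47869415]), 'attitude': array([ 0.31974101, -0.13859358, -0.38482703,  0.85467284])}
top {'fx': 511.7266743406227, 'fy': 511.7266743406227, 'cx': 281.3674256523168, 'cy': 213.56177913321767, 'k1': -0.0429910549351312, 'position': array([ 433.3059562 ,   27.78145046, 1329.52048712]), 'attitude': array([-0.0401861 ,  0.04246226,  0.71574211, -0.69591326])}
wrist {'fx': 372.08299641432706, 'fy': 372.08299641432706, 'cx': 275.3583092169023, 'cy': 208.61835640924733, 'k1': -0.09147738266004043, 'mount': array([[-2.17707600e-04,  9.68427674e-01,  2.49294590e-01,
         7.33625625e+01],
       [ 9.99999976e-01,  2.15838826e-04,  3.48314922e-05,
        -7.67798670e-01],
       [-2.00756708e-05,  2.49294592e-01, -9.68427698e-01,
        -1.56366241e+02],
       [ 0.00000000e+00,  0.00000000e+00,  0.00000000e+00,
         1.00000000e+00]])}
```

View pics/top0.png

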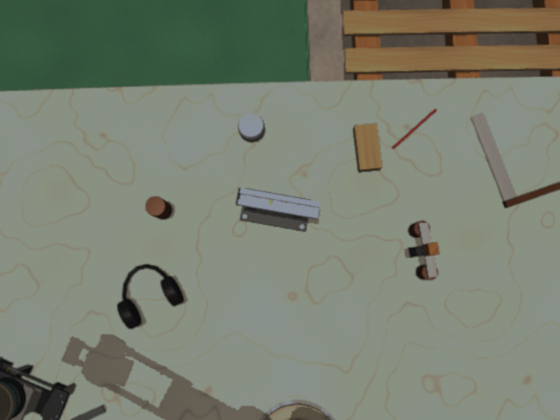

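View pics/side0.png

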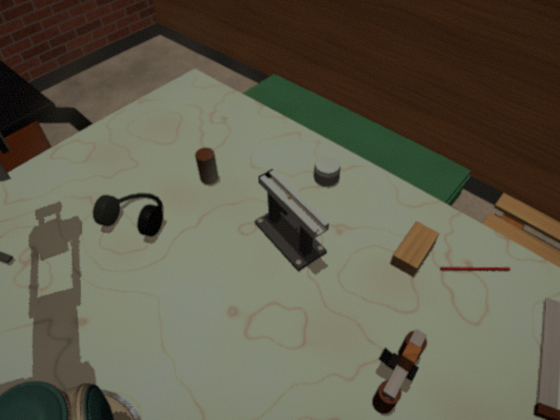

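Run:
```python
import cv2,numpy as np
t=cv2.imread("pics/top0.png")
a=cv2.resize(t[180:236,230:330],(800,448),interpolation=cv2.INTER_CUBIC)
cv2.imwrite("pics/c1.png",a)
b=cv2.resize(t[212:287,395:450],None,fx=8,fy=8,interpolation=cv2.INTER_CUBIC)
cv2.imwrite("pics/c2.png",b)
```

```text
(no output)
```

View pics/c1.png

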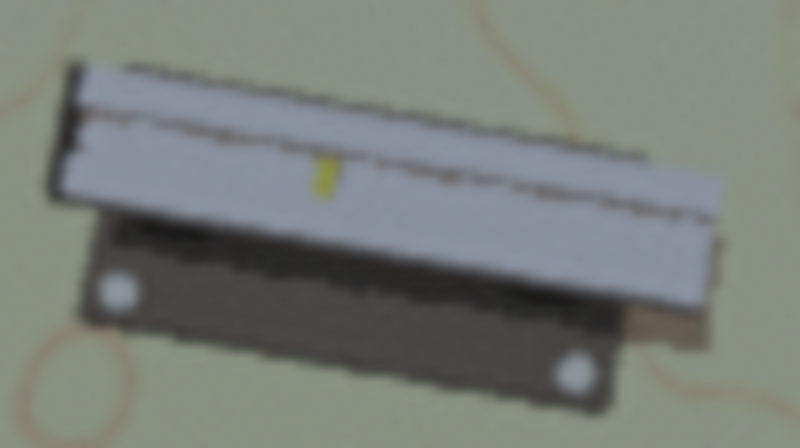

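View pics/c2.png

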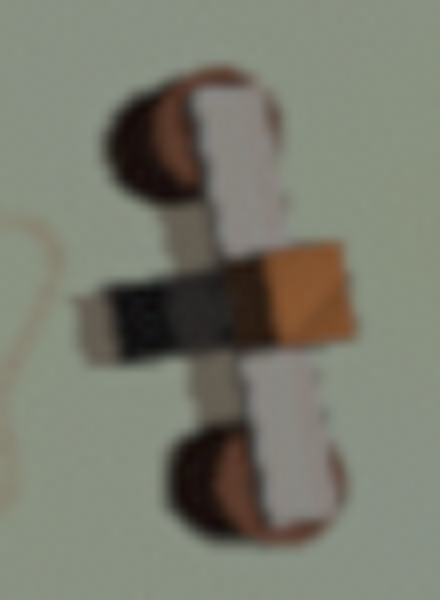

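```bash
cat > h.py <<'E'
import numpy as np, cv2
from scipy.spatial.transform import Rotation as R
from workcell import *
def cam(name,s=None):
    m=camera_model(name)
    if name=="wrist":
        s=s or state(); T=np.eye(4); T[:3,:3]=R.from_quat(s["tcp_rot"]).as_matrix(); T[:3,3]=s["position"]
        M=T@np.array(m["mount"]); return m,M[:3,:3],M[:3,3]
    return m,R.from_quat(m["attitude"]).as_matrix(),np.array(m["position"])
def ray(c,uv):
    m,A,p=c
    uv=np.atleast_2d(np.asarray(uv,float)); d=(uv-[m["cx"],m["cy"]])/[m["fx"],m["fy"]]
    q=d.copy()
    for _ in range(20): q=d/(1+m["k1"]*(q**2).sum(1,keepdims=True))
    return p,np.c_[q[:,0],-q[:,1],-np.ones(len(q))]@A.T
def onz(c,uv,z):
    p,d=ray(c,uv); return p+d*((z-p[2])/d[:,2])[:,None]
def proj(c,P):
    m,A,p=c; q=(np.atleast_2d(P)-p)@A; s=np.c_[q[:,0],-q[:,1]]/-q[:,2:3]
    return s*(1+m["k1"]*(s**2).sum(1,keepdims=True))*[m["fx"],m["fy"]]+[m["cx"],m["cy"]]
E
python3 - <<'E'
from h import *
np.set_printoptions(precision=1,suppress=True)
c=cam("top")
o=onz(c,np.array([[722,175],[706,305],[80,65],[62,195]])/8+[230-.4375,180-.4375],148); print(o)
of=(o[0]+o[1])/2; print("mouth",of,"yaw dir",[np.degrees(np.arctan2(*(o[i+2]-o[i])[1::-1])) for i in (0,1)], np.linalg.norm(o[2]-o[0]),np.linalg.norm(o[1]-o[0]))
print("pin", onz(c,np.array([[327,177]])/8+[230-.44,180-.44],135))
b=onz(c,np.array([[193,90],[262,85],[265,527],[335,520]])/8+[395-.44,212-.44],88); print(b,b.mean(0))
g=onz(c,np.array([[268,250],[342,242],[354,340],[275,348]])/8+[395-.44,212-.44],134); print(g,g.mean(0))
for v in (b[0]-b[2],b[1]-b[3]): print(np.degrees(np.arctan2(v[1],v[0])),np.linalg.norm(v))
for n,z,p in (("sleeve",90,[157,206]),("wax",50,[251,127]),("ear",76,[150,295]),("offcut",38,[368,147])): print(n,onz(c,[p],z))
E
```

```text
[[598.  -68.4 148. ]
 [560.  -62.4 148. ]
 [635.7 118.  148. ]
 [597.5 124.  148. ]]
mouth [579.  -65.4 148. ] yaw dir [np.float64(78.56739057721265), np.float64(78.63267024777225)] 190.2416185588751 38.44758669611306
pin [[602.5  46.9 135. ]]
[[ 546.9 -313.4   88. ]
 [ 547.9 -334.8   88. ]
 [ 413.7 -327.7   88. ]
 [ 415.1 -349.1   88. ]] [ 480.9 -331.2   88. ]
[[ 495.  -320.2  134. ]
 [ 496.7 -342.2  134. ]
 [ 467.9 -343.9  134. ]
 [ 466.3 -320.5  134. ]] [ 481.5 -331.7  134. ]
6.092320257940043 133.9779575501107
6.163735178626871 133.49114634266766
sleeve [[606.  325.6  90. ]]
wax [[809.8  93.3  50. ]]
ear [[390.3 346.3  76. ]]
offcut [[ 752.  -207.4   38. ]]
```

```bash
cat >> h.py <<'E'
def plan(cmd_pos,cmd_yaw,pos,yaw):
    "shift and turn in tool axes; yaw = world angle of tool y, tool straight down (deg)"
    f=lambda a: np.c_[[np.cos(a+np.pi/2),np.sin(a+np.pi/2),0],[np.cos(a),np.sin(a),0],[0,0,-1]]
    A,B=f(np.radians(cmd_yaw)),f(np.radians(yaw))
    return np.round(A.T@(np.subtract(pos,cmd_pos)),1),np.round(R.from_matrix(A.T@B).as_rotvec(),4)
def yaw(s):
    y=R.from_quat(s["tcp_rot"]).as_matrix()[:,1]; return np.degrees(np.arctan2(y[1],y[0]))
E
python3 - <<'E'
from h import *
s=state(); print(yaw(s)); m=R.from_quat(s["tcp_rot"]).as_matrix(); print(m)
print(plan([222.24,530.35,227.49],yaw(s),[481,-331.4,240],-83.9))
E
```

```text
67.2659408672539
[[-9.22308443e-01  3.86454037e-01 -6.43372670e-04]
 [ 3.86454545e-01  9.22307729e-01 -1.15660886e-03]
 [ 1.46411424e-04 -1.31538441e-03 -9.99999124e-01]]
(array([-571.7, -694.8,  -12.5]), array([0.    , 0.    , 2.6383]))
```

Request:
move_arm([
  [[-286, -347, -12], [0, 0, 1.3192], -1],
  [[-286, -347, -12], [0, 0, 1.3192], -1],
  [[-286, -347, -12], [0, 0, 1.3192], -1],
  [[-286, -347, -12], [0, 0, 1.3192], -1],
  [[-286, -347, -12], [0, 0, 1.3192], -1],
  [[-286, -347, -12], [0, 0, 1.3192], -1],
  [[-286, -347, -12], [0, 0, 1.3192], -1],
  [[-286, -347, -12], [0, 0, 1.3192], -1],
  [[-286, -347, -12], [0, 0, 1.3192], -1],
  [[-286, -347, -12], [0, 0, 1.3192], -1],
  [[-286, -347, -12], [0, 0, 1.3192], -1],
  [[-286, -347, -12], [0, 0, 1.3192], -1],
])

```text
t: 1.35
position: [351.4, 100.6, 239.3]
tcp_rot: [0.756, 0.654, -0.0, -0.001]
ft_force: [-0.1, 0.8, -0.2]
gripper_width: 94.0
```

Run:
```python
from h import *
s=state(); print(s["t"],s["position"],yaw(s),s["joints"])
print(plan(s["position"],yaw(s),[481,-331.4,240],-83.9))
```

```text
1.35 [351.39413478 100.60033027 239.26636426] -8.24393465152377 [ 8.69093063e-02 -5.71737632e-02  1.86570230e+00  8.92794828e-04
  1.33374162e+00  2.30583447e-01]
(array([-409. ,  190.2,   -0.7]), array([0.    , 0.    , 1.3204]))
```

Request:
move_arm([
  [[-409, 190, 0], [0, 0, 1.3204], -1],
  [[-409, 190, 0], [0, 0, 1.3204], -1],
  [[-409, 190, 0], [0, 0, 1.3204], -1],
  [[-409, 190, 0], [0, 0, 1.3204], -1],
  [[-409, 190, 0], [0, 0, 1.3204], -1],
  [[-409, 190, 0], [0, 0, 1.3204], -1],
  [[-409, 190, 0], [0, 0, 1.3204], -1],
  [[-409, 190, 0], [0, 0, 1.3204], -1],
  [[-409, 190, 0], [0, 0, 1.3204], -1],
  [[-409, 190, 0], [0, 0, 1.3204], -1],
  [[-409, 190, 0], [0, 0, 1.3204], -1],
  [[-409, 190, 0], [0, 0, 1.3204], -1],
])

```text
t: 2.55
position: [481.3, -329.5, 239.1]
tcp_rot: [0.999, 0.055, -0.0, -0.001]
ft_force: [-1.0, 0.0, -0.4]
gripper_width: 93.6
```

Run:
```python
from h import *
s=state(); print(s["t"],s["position"],yaw(s),s["joints"],s["ft_force"])
im=snapshot("wrist"); c=cam("wrist",s)
print(proj(c,[[481,-331.4,134]]))
cv2.imwrite("pics/w1.png",cv2.resize(im,None,fx=1.4,fy=1.4,interpolation=cv2.INTER_CUBIC))
```

```text
2.55 [ 481.2660059  -329.53190909  239.0717306 ] -83.73679757554116 [-7.20156825e-01  2.83372274e-01  1.46536001e+00  7.89383922e-04
  1.39483055e+00  7.41186295e-01] [-0.98934939  0.04243462 -0.36033796]
[[278.03470044 213.78684171]]
```

View pics/w1.png

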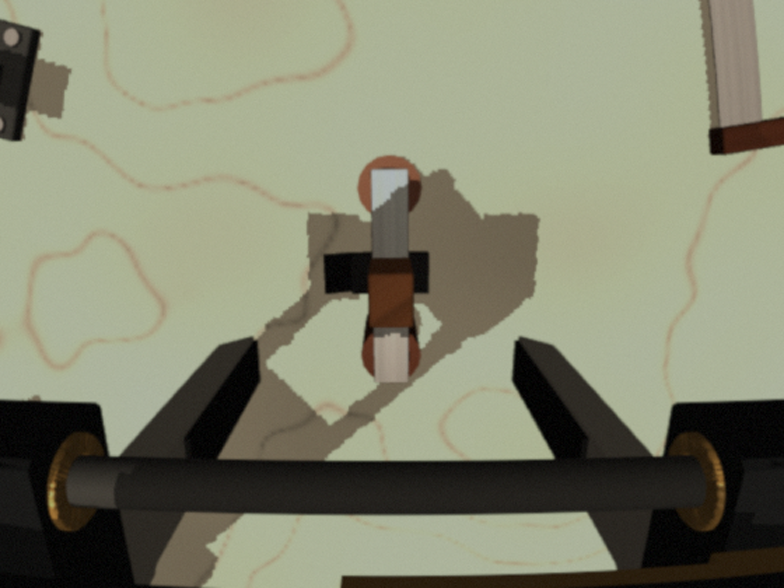

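Request:
move_arm([
  [[0, 0, 40], [0, 0, 0], -1],
  [[0, 0, 79], [0, 0, 0], -1],
  [[0, 0, 79], [0, 0, 0], -1],
  [[0, 0, 79], [0, 0, 0], -1],
])

```text
t: 3.0
position: [480.9, -331.1, 161.2]
tcp_rot: [0.999, 0.054, -0.0, -0.0]
ft_force: [-0.0, 0.2, 0.1]
gripper_width: 94.0
```

Run:
```python
from h import *
s=state(); print(s["t"],s["position"],yaw(s),s["ft_force"])
print(plan(s["position"],yaw(s),[481.2,-332,120],-83.7))
```

```text
3.0 [ 480.91315341 -331.05031893  161.21676469] -83.86613770013965 [-0.02249572  0.21140225  0.14027705]
(array([ 0.2,  1. , 41.2]), array([ 0.    ,  0.    , -0.0029]))
```

Request:
move_arm([
  [[0, 1, 25], [0, 0, 0], -1],
  [[0, 1, 40.5], [0, 0, 0], -1],
  [[0, 1, 40.5], [0, 0, 0], -1],
  [[0, 1, 40.5], [0, 0, 0], 0],
  [[0, 1, 40.5], [0, 0, 0], 0.4],
  [[0, 1, 40.5], [0, 0, 0], 0.5],
  [[0, 1, 40.5], [0, 0, 0], 0.6],
  [[0, 1, 40.5], [0, 0, 0], 1],
  [[0, 1, 40.5], [0, 0, 0], 1],
  [[0, 1, 40.5], [0, 0, 0], 1],
  [[0, 1, 40.5], [0, 0, 0], 1],
])

```text
t: 4.1
position: [480.8, -333.4, 119.9]
tcp_rot: [0.999, 0.053, -0.0, -0.0]
ft_force: [-0.7, 0.3, -0.4]
gripper_width: 33.5
```

Run:
```python
from h import *
s=state(); print(s["t"],s["position"],yaw(s),s["ft_force"],s["torque"],s["gripper_width"])
```

```text
4.1 [ 480.80970137 -333.3629928   119.86435177] -83.97414746225625 [-0.71713685  0.25235392 -0.42857766] [-0.00836441  0.14206017  0.00067081] 33.49093775907962
```

Request:
move_arm([
  [[0, 0, 0], [0, 0, 0], 1],
  [[0, 0, 0], [0, 0, 0], 1],
  [[0, 0, 0], [0, 0, 0], 1],
  [[0, 0, 0], [0, 0, 0], 1],
  [[0, 0, 0], [0, 0, 0], 1],
])

```text
t: 4.6
position: [480.8, -333.3, 119.8]
tcp_rot: [0.999, 0.053, -0.0, -0.0]
ft_force: [0.4, 1.5, -0.6]
gripper_width: 23.7
```

Run:
```python
from h import *
s=state(); print(s["t"],s["position"],yaw(s),s["ft_force"],s["torque"],s["gripper_width"])
```

```text
4.6 [ 480.77925397 -333.25334588  119.82882941] -83.97593436704874 [ 0.44903827  1.51489354 -0.58789503] [0.07536608 0.18391583 0.00806905] 23.738072265187927
```

Run:
```python
from h import *
s=state()
print(plan(s["position"],yaw(s),[563.2,-143.8,199.8],-101.4))
```

```text
(array([ 101.8, -179.8,  -80. ]), array([0.    , 0.    , 0.3041]))
```

Request:
move_arm([
  [[0, 0, -15], [0, 0, 0], 1],
  [[0, 0, -40], [0, 0, 0], 1],
  [[0, 0, -65], [0, 0, 0], 1],
  [[0, 0, -80], [0, 0, 0], 1],
  [[0, 0, -80], [0, 0, 0], 1],
])

```text
t: 5.1
position: [481.8, -334.3, 201.7]
tcp_rot: [0.999, 0.053, 0.001, 0.001]
ft_force: [0.3, 0.1, -4.5]
gripper_width: 23.9
```

Run:
```python
from h import *
s=state(); print(s["t"],s["position"],yaw(s),s["ft_force"],s["torque"],s["gripper_width"])
print(plan(s["position"],yaw(s),[563.2,-143.8,199.8],-101.4))
```

```text
5.1 [ 481.76298384 -334.2537838   201.68870976] -83.96847294744508 [ 0.30262267  0.09663087 -4.50592344] [-0.07158307  0.11046537  0.00240077] 23.93419230220513
(array([ 101. , -180.8,    1.9]), array([0.    , 0.    , 0.3042]))
```

Request:
move_arm([
  [[10, -18, 0], [0, 0, 0.03], 1],
  [[30, -54, 0], [0, 0, 0.09], 1],
  [[50, -90, 0], [0, 0, 0.15], 1],
  [[70, -126, 0], [0, 0, 0.21], 1],
  [[88, -158, 0], [0, 0, 0.265], 1],
  [[97, -174, 0], [0, 0, 0.292], 1],
  [[101, -180, 0], [0, 0, 0.3042], 1],
  [[101, -180, 0], [0, 0, 0.3042], 1],
  [[101, -180, 0], [0, 0, 0.3042], 1],
  [[101, -180, 0], [0, 0, 0.3042], 1],
])

```text
t: 6.1
position: [561.8, -145.0, 199.6]
tcp_rot: [0.995, -0.1, -0.0, 0.0]
ft_force: [0.6, -0.0, -3.8]
gripper_width: 23.6
```

Run:
```python
from h import *
s=state(); print(s["t"],s["position"],R.from_quat(s["tcp_rot"]).as_matrix(),yaw(s),s["ft_force"],s["torque"],s["gripper_width"])
im=snapshot("wrist"); cv2.imwrite("pics/w2raw.png",im); np.savez("w2.npz",p=s["position"],q=s["tcp_rot"])
cv2.imwrite("pics/w2.png",cv2.resize(im,None,fx=1.4,fy=1.4,interpolation=cv2.INTER_CUBIC))
im=snapshot("side"); cv2.imwrite("pics/s2.png",im)
im=snapshot("top"); cv2.imwrite("pics/t2.png",im)
```

```text
6.1 [ 561.83218781 -144.99877152  199.57929788] [[ 9.80035789e-01 -1.98819394e-01 -8.36769250e-04]
 [-1.98819695e-01 -9.80036042e-01 -2.92496230e-04]
 [-7.61910100e-04  4.53022981e-04 -9.99999607e-01]] -101.46793007862688 [ 0.62154222 -0.04932756 -3.80083871] [-0.00122126  0.05189533 -0.00196278] 23.574338818113702
```

View pics/w2.png

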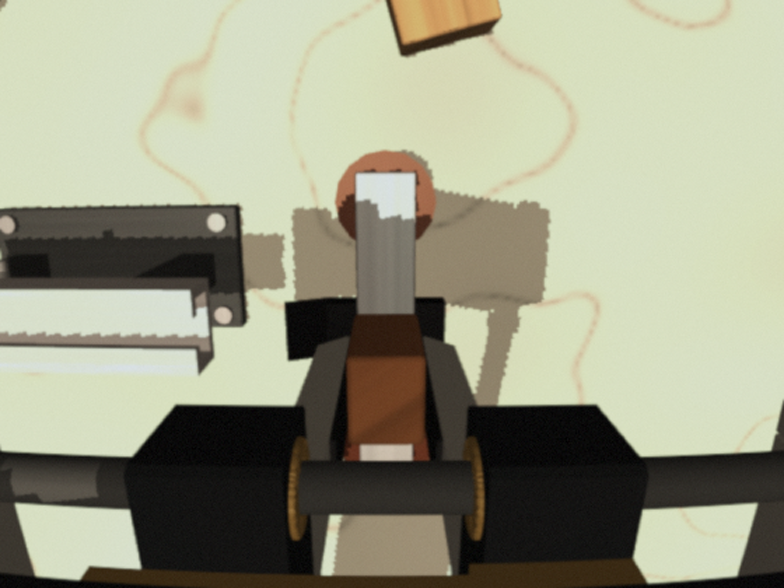

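```bash
cat >> h.py <<'E'
RY=np.radians(78.6); RO=np.array([579,-65.4,0.])
RM=np.c_[[np.sin(RY),-np.cos(RY),0],[np.cos(RY),np.sin(RY),0],[0,0,1]]
def rail(P): return RO+np.atleast_2d(P)@RM.T
def torail(P): return (np.atleast_2d(P)-RO)@RM
E
python3 - <<'E'
from h import *
d=np.load("w2.npz"); s=dict(position=d["p"],tcp_rot=d["q"])
c=cam("wrist",s); im=cv2.imread("pics/w2raw.png")
k=5; x0,y0=95,185
a=cv2.resize(im[y0:y0+90,x0:x0+160],None,fx=k,fy=k,interpolation=cv2.INTER_CUBIC)
def pl(P,col):
    q=(proj(c,P)-[x0,y0])*k+k/2
    cv2.polylines(a,[np.int32(np.round(q))],True,col,1)
pl(rail([[-19.5,0,148],[-7,0,148],[-7,0,130],[7,0,130],[7,0,148],[19.5,0,148],[19.5,80,148],[-19.5,80,148]]),(0,0,255))
T=R.from_quat(d["q"]).as_matrix()
# hanger pt (x,y,z) -> tool: tool y=-hanger y, x=+x, z: 3-(z-117)
H=lambda P: d["p"]+np.array([[p[0],-p[1],120-p[2]] for p in P])@T.T
pl(H([[-13,-25,68],[13,-25,68],[13,43,68],[-13,43,68]]),(0,255,0))
pl(H([[-13,43,65.5],[13,43,65.5]]),(255,255,0))
cv2.imwrite("pics/w2c.png",a); print(torail(d["p"]))
E
```

```text
[[ -1.09582995 -81.42172535 199.57929788]]
```

View pics/w2c.png

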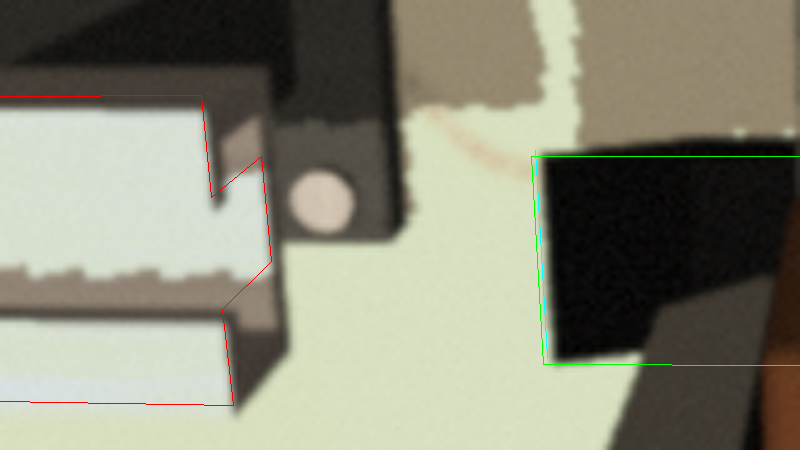

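Run:
```python
from h import *
d=np.load("w2.npz"); c=cam("wrist",dict(position=d["p"],tcp_rot=d["q"])); im=cv2.imread("pics/w2raw.png")
im=np.uint8(255*(im/255.)**0.4)
k=4; x0,y0=185,110
a=cv2.resize(im[y0:y0+150,x0:x0+150],None,fx=k,fy=k,interpolation=cv2.INTER_CUBIC)
def pl(P,col):
    q=(proj(c,P)-[x0,y0])*k+k/2
    cv2.polylines(a,[np.int32(np.round(q))],True,col,1)
T=R.from_quat(d["q"]).as_matrix()
H=lambda P: d["p"]+np.array([[p[0],-p[1],120-p[2]] for p in P])@T.T
pl(H([[-13,-25,68],[13,-25,68],[13,43,68],[-13,43,68]]),(0,255,0))
pl(H([[13,43,65.5],[13,25,58],[13,-25,58]]),(255,255,0))
pl(H([[-67,-11,88],[67,-11,88],[67,11,88],[-67,11,88]]),(0,0,255))
pl(H([[-15,-12,134],[15,-12,134],[15,12,134],[-15,12,134]]),(255,0,255))
cv2.imwrite("pics/w2d.png",a)
```

```text
(no output)
```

View pics/w2d.png

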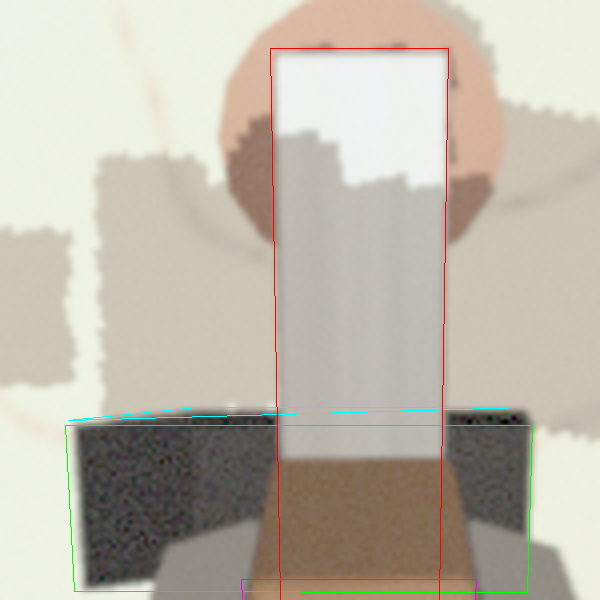

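Request:
move_arm([
  [[0.2, -10, 3], [0, 0, 0], 1],
  [[0.4, -20, 6.5], [0, 0, 0], 1],
  [[0.4, -28, 6.5], [0, 0, 0], 1],
  [[0.4, -30, 6.5], [0, 0, 0], 1],
  [[0.4, -30, 6.5], [0, 0, 0], 1],
  [[0.4, -30, 6.5], [0, 0, 0], 1],
])

```text
t: 6.85
position: [568.8, -114.4, 193.6]
tcp_rot: [0.995, -0.099, 0.0, 0.0]
ft_force: [0.4, -0.1, -3.4]
gripper_width: 23.7
```

```bash
cat > st.py <<'E'
from h import *
np.set_printoptions(precision=2,suppress=True)
s=state(); T=R.from_quat(s["tcp_rot"]).as_matrix()
print(s["t"],"rail",torail(s["position"])[0],"yaw",round(yaw(s),2),"F rail",s["ft_force"]@RM,"M",s["torque"]@RM,s["gripper_width"],"toolz",T[:,2])
E
python3 st.py
python3 - <<'E'
from h import *
s=state(); im=snapshot("wrist"); c=cam("wrist",s)
im=np.uint8(255*(im/255.)**0.5)
k=5; x0,y0=110,160
a=cv2.resize(im[y0:y0+110,x0:x0+160],None,fx=k,fy=k,interpolation=cv2.INTER_CUBIC)
def pl(P,col):
    cv2.polylines(a,[np.int32(np.round((proj(c,P)-[x0,y0])*k+k/2))],True,col,1)
D=np.array([-0.95,-0.6,0])
pl(rail(D+[[-19.5,0,148],[-7,0,148],[-7,0,130],[7,0,130],[7,0,148],[19.5,0,148],[19.5,80,148],[-19.5,80,148]]),(0,0,255))
T=R.from_quat(s["tcp_rot"]).as_matrix()
H=lambda P: s["position"]+np.array([[p[0]-.3,-p[1],120-p[2]] for p in P])@T.T
pl(H([[-13,-25,68],[13,-25,68],[13,43,68],[-13,43,68]]),(0,255,0))
pl(H([[13,43,65.5],[13,25,58],[13,-25,58]]),(255,255,0))
pl(H([[-67,-11,88],[67,-11,88],[67,11,88],[-67,11,88]]),(255,0,0))
cv2.imwrite("pics/w3.png",a)
E
```

```text
6.85 rail [ -0.26 -50.05 193.6 ] yaw -101.37 F rail [ 0.37 -0.01 -3.38] M [-0.01  0.16 -0.  ] 23.720479240596074 toolz [ 0. -0. -1.]
```

View pics/w3.png

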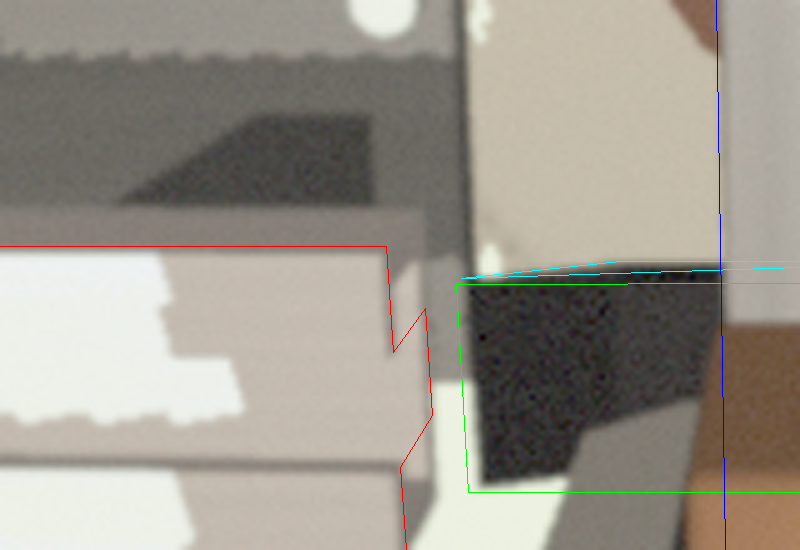

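Request:
move_arm([
  [[-0.7, 0, 0.3], [0, 0, 0], 1],
  [[-0.7, -4, 0.3], [0, 0, 0], 1],
  [[-0.7, -8, 0.3], [0, 0, 0], 1],
  [[-0.7, -12, 0.3], [0, 0, 0], 1],
  [[-0.7, -14, 0.3], [0, 0, 0], 1],
  [[-0.7, -14, 0.3], [0, 0, 0], 1],
])

```text
t: 7.5
position: [570.8, -100.1, 193.2]
tcp_rot: [0.995, -0.099, 0.0, -0.0]
ft_force: [-0.4, -0.2, -3.5]
gripper_width: 24.2
```

```bash
python3 st.py
```

```text
7.5 rail [ -1.13 -35.66 193.15] yaw -101.36 F rail [-0.36 -0.23 -3.48] M [ 0.01  0.17 -0.03] 24.15858604372537 toolz [ 0.  0. -1.]
```

Nose is in with no contact force. Continue carefully.

Request:
move_arm([
  [[0, -3, 0], [0, 0, 0], 1],
  [[0, -6, 0], [0, 0, 0], 1],
  [[0, -9, 0], [0, 0, 0], 1],
  [[0, -12, 0], [0, 0, 0], 1],
  [[0, -12, 0], [0, 0, 0], 1],
])

```text
t: 8.0
position: [573.2, -88.4, 193.1]
tcp_rot: [0.995, -0.099, 0.0, -0.0]
ft_force: [-0.8, -0.3, -3.6]
gripper_width: 23.8
```

```bash
python3 st.py
```

```text
8.0 rail [ -1.12 -23.65 193.15] yaw -101.38 F rail [-0.73 -0.41 -3.65] M [0.01 0.18 0.02] 23.766055921354216 toolz [ 0.  0. -1.]
```

Request:
move_arm([
  [[0, -3, 0], [0, 0, 0], 1],
  [[0, -6, 0], [0, 0, 0], 1],
  [[0, -9, 0], [0, 0, 0], 1],
  [[0, -12, 0], [0, 0, 0], 1],
  [[0, -12, 0], [0, 0, 0], 1],
])

```text
t: 8.5
position: [575.6, -76.6, 193.2]
tcp_rot: [0.995, -0.099, 0.0, -0.0]
ft_force: [-0.6, 0.1, -3.6]
gripper_width: 23.8
```

```bash
python3 st.py
```

```text
8.5 rail [ -1.12 -11.63 193.15] yaw -101.38 F rail [-0.58 -0.02 -3.61] M [-0.04  0.13  0.01] 23.822622088889275 toolz [ 0.  0. -1.]
```

Request:
move_arm([
  [[0, -3, 0], [0, 0, 0], 1],
  [[0, -6, 0], [0, 0, 0], 1],
  [[0, -9, 0], [0, 0, 0], 1],
  [[0, -12, 0], [0, 0, 0], 1],
  [[0, -15, 0], [0, 0, 0], 1],
  [[0, -18, 0], [0, 0, 0], 1],
  [[0, -21, 0], [0, 0, 0], 1],
  [[0, -21, 0], [0, 0, 0], 1],
])

```text
t: 9.3
position: [579.8, -56.0, 193.2]
tcp_rot: [0.995, -0.099, 0.0, -0.0]
ft_force: [-0.2, -0.1, -2.9]
gripper_width: 23.7
```

```bash
python3 st.py
```

```text
9.3 rail [ -1.1    9.35 193.18] yaw -101.37 F rail [-0.21 -0.19 -2.91] M [-0.05  0.15 -0.01] 23.69671716251894 toolz [ 0.  0. -1.]
```

Request:
move_arm([
  [[0, -3, 0], [0, 0, 0], 1],
  [[0, -6, 0], [0, 0, 0], 1],
  [[0, -9, 0], [0, 0, 0], 1],
  [[0, -12, 0], [0, 0, 0], 1],
  [[0, -15, 0], [0, 0, 0], 1],
  [[0, -18, 0], [0, 0, 0], 1],
  [[0, -21, 0], [0, 0, 0], 1],
  [[0, -24, 0], [0, 0, 0], 1],
  [[0, -27, 0], [0, 0, 0], 1],
  [[0, -30, 0], [0, 0, 0], 1],
  [[0, -30, 0], [0, 0, 0], 1],
])

```text
t: 10.4
position: [585.7, -26.7, 193.2]
tcp_rot: [0.995, -0.099, 0.0, -0.0]
ft_force: [-0.8, -0.5, -4.1]
gripper_width: 23.6
```

```bash
python3 st.py
```

```text
10.4 rail [ -1.1   39.3  193.16] yaw -101.38 F rail [-0.69 -0.69 -4.13] M [-0.07  0.19  0.01] 23.598002628657905 toolz [ 0.  0. -1.]
```

Request:
move_arm([
  [[0, -3, 0], [0, 0, 0], 1],
  [[0, -6, 0], [0, 0, 0], 1],
  [[0, -9, 0], [0, 0, 0], 1],
  [[0, -12, 0], [0, 0, 0], 1],
  [[0, -15, 0], [0, 0, 0], 1],
  [[0, -18, 0], [0, 0, 0], 1],
  [[0, -21, 0], [0, 0, 0], 1],
  [[0, -24, 0], [0, 0, 0], 1],
  [[0, -26, 0], [0, 0, 0], 1],
  [[0, -28, 0], [0, 0, 0], 1],
  [[0, -30, 0], [0, 0, 0], 1],
  [[0, -30, 0], [0, 0, 0], 1],
])

```text
t: 11.6
position: [591.6, 2.6, 193.1]
tcp_rot: [0.995, -0.099, 0.0, -0.0]
ft_force: [-0.0, 0.0, -3.9]
gripper_width: 23.8
```

```bash
python3 st.py
```

```text
11.6 rail [ -1.09  69.12 193.15] yaw -101.39 F rail [-0.04  0.01 -3.94] M [-0.06  0.19  0.  ] 23.76083427051999 toolz [ 0.  0. -1.]
```

Request:
move_arm([
  [[0, -2, 0], [0, 0, 0], 1],
  [[0, -4, 0], [0, 0, 0], 1],
  [[0, -6, 0], [0, 0, 0], 1],
  [[0, -8, 0], [0, 0, 0], 1],
  [[0, -8, 0], [0, 0, 0], 1],
])

```text
t: 12.1
position: [593.2, 10.5, 193.2]
tcp_rot: [0.995, -0.099, 0.0, -0.0]
ft_force: [-0.2, 0.6, -3.7]
gripper_width: 23.8
```

```bash
python3 st.py
```

```text
12.1 rail [ -1.07  77.17 193.24] yaw -101.38 F rail [-0.29  0.54 -3.71] M [-0.04  0.2  -0.04] 23.809172097967835 toolz [ 0.  0. -1.]
```

Request:
move_arm([
  [[0, -2, 0], [0, 0, 0], 1],
  [[0, -4, 0], [0, 0, 0], 1],
  [[0, -6, 0], [0, 0, 0], 1],
  [[0, -8, 0], [0, 0, 0], 1],
  [[0, -8, 0], [0, 0, 0], 1],
])

```text
t: 12.6
position: [594.9, 18.2, 193.3]
tcp_rot: [0.995, -0.099, 0.0, -0.0]
ft_force: [0.4, -1.6, -1.8]
gripper_width: 23.8
```

```bash
python3 st.py
```

```text
12.6 rail [ -0.96  85.12 193.31] yaw -101.4 F rail [ 0.71 -1.48 -1.8 ] M [-0.19  0.17  0.02] 23.841887458666026 toolz [ 0.  0. -1.]
```

Request:
move_arm([
  [[0, -2, 0], [0, 0, 0], 1],
  [[0, -4, 0], [0, 0, 0], 1],
  [[0, -6, 0], [0, 0, 0], 1],
  [[0, -8, 0], [0, 0, 0], 1],
  [[0, -10, 0], [0, 0, 0], 1],
  [[0, -12, 0], [0, 0, 0], 1],
  [[0, -12, 0], [0, 0, 0], 1],
])

```text
t: 13.3
position: [597.2, 30.4, 193.2]
tcp_rot: [0.995, -0.099, 0.0, -0.0]
ft_force: [-0.3, 0.4, -1.8]
gripper_width: 23.8
```

```bash
python3 st.py
```

```text
13.3 rail [ -1.1   97.48 193.19] yaw -101.39 F rail [-0.35  0.35 -1.79] M [0.07 0.13 0.06] 23.836942570796666 toolz [ 0.  0. -1.]
```

Request:
move_arm([
  [[0, -2, 0], [0, 0, 0], 1],
  [[0, -4, 0], [0, 0, 0], 1],
  [[0, -6, 0], [0, 0, 0], 1],
  [[0, -8, 0], [0, 0, 0], 1],
  [[0, -10, 0], [0, 0, 0], 1],
  [[0, -10, 0], [0, 0, 0], 1],
])

```text
t: 13.9
position: [599.2, 40.1, 193.2]
tcp_rot: [0.995, -0.099, 0.0, -0.0]
ft_force: [1.1, -0.5, -2.0]
gripper_width: 23.8
```

```bash
python3 st.py
```

```text
13.9 rail [ -1.09 107.39 193.17] yaw -101.39 F rail [ 1.21 -0.27 -1.99] M [-0.03  0.13 -0.01] 23.792311482566355 toolz [ 0.  0. -1.]
```

Pin still pressed (Fz ≈ −2 against −3.8 free). One-millimetre steps now.

Request:
move_arm([
  [[0, -1, 0], [0, 0, 0], 1],
  [[0, -2, 0], [0, 0, 0], 1],
  [[0, -3, 0], [0, 0, 0], 1],
  [[0, -4, 0], [0, 0, 0], 1],
  [[0, -4, 0], [0, 0, 0], 1],
])

```text
t: 14.4
position: [599.9, 43.7, 193.2]
tcp_rot: [0.995, -0.099, 0.0, -0.0]
ft_force: [-0.8, 0.1, -2.1]
gripper_width: 23.9
```

```bash
python3 st.py
```

```text
14.4 rail [ -1.1  111.06 193.16] yaw -101.4 F rail [-0.82 -0.05 -2.07] M [-0.1   0.15  0.06] 23.945131336973507 toolz [ 0.  0. -1.]
```

Request:
move_arm([
  [[0, -1, 0], [0, 0, 0], 1],
  [[0, -1, 0], [0, 0, 0], 1],
  [[0, -1, 0], [0, 0, 0], 1],
])

```text
t: 14.7
position: [600.1, 44.6, 193.2]
tcp_rot: [0.995, -0.099, 0.0, -0.0]
ft_force: [0.4, -0.7, -1.4]
gripper_width: 23.6
```

```bash
python3 st.py
```

```text
14.7 rail [ -1.09 111.98 193.17] yaw -101.4 F rail [ 0.52 -0.6  -1.42] M [-0.14  0.19  0.03] 23.568429307621905 toolz [ 0.  0. -1.]
```

Request:
move_arm([
  [[0, -1, 0], [0, 0, 0], 1],
  [[0, -1, 0], [0, 0, 0], 1],
  [[0, -1, 0], [0, 0, 0], 1],
])

```text
t: 15.0
position: [600.3, 45.5, 193.2]
tcp_rot: [0.995, -0.099, 0.0, -0.0]
ft_force: [-0.2, -0.8, -1.7]
gripper_width: 23.8
```

```bash
python3 st.py
```

```text
15.0 rail [ -1.05 112.95 193.16] yaw -101.4 F rail [-0.03 -0.87 -1.67] M [-0.17  0.22 -0.02] 23.849822692792802 toolz [ 0.  0. -1.]
```

Request:
move_arm([
  [[0, -1, 0], [0, 0, 0], 1],
  [[0, -1, 0], [0, 0, 0], 1],
  [[0, -1, 0], [0, 0, 0], 1],
])

```text
t: 15.3
position: [600.2, 46.8, 192.8]
tcp_rot: [0.995, -0.099, -0.0, -0.0]
ft_force: [-0.2, -0.1, -4.0]
gripper_width: 23.9
```

```bash
python3 st.py
```

```text
15.3 rail [ -1.37 114.16 192.84] yaw -101.4 F rail [-0.21 -0.16 -3.99] M [-0.04  0.14  0.01] 23.92682672192098 toolz [-0.  0. -1.]
```

Request:
move_arm([
  [[0, -1, 0], [0, 0, 0], 1],
  [[0, -1, 0], [0, 0, 0], 1],
  [[0, -1, 0], [0, 0, 0], 1],
])

```text
t: 15.6
position: [600.6, 47.5, 193.1]
tcp_rot: [0.995, -0.099, -0.0, -0.0]
ft_force: [-0.5, -0.9, -4.7]
gripper_width: 23.9
```

```bash
python3 st.py
```

```text
15.6 rail [ -1.16 114.96 193.06] yaw -101.4 F rail [-0.27 -0.96 -4.69] M [-0.05  0.24  0.03] 23.862965774067565 toolz [-0.  0. -1.]
```

Request:
move_arm([
  [[0, 0, 0.5], [0, 0, 0], 1],
  [[0, 0, 1], [0, 0, 0], 1],
  [[0, 0, 1], [0, 0, 0], 1],
])

```text
t: 15.9
position: [600.6, 47.4, 192.0]
tcp_rot: [0.995, -0.099, -0.0, -0.0]
ft_force: [0.2, -0.2, -3.3]
gripper_width: 23.8
```

```bash
python3 st.py
```

```text
15.9 rail [ -1.16 114.86 192.05] yaw -101.4 F rail [ 0.21 -0.21 -3.28] M [-0.01  0.13  0.02] 23.801516531098606 toolz [-0.  0. -1.]
```

Request:
move_arm([
  [[0, 0, 0.3], [0, 0, 0], 1],
  [[0, 0, 0.3], [0, 0, 0], 1],
])

```text
t: 16.1
position: [600.7, 47.4, 191.9]
tcp_rot: [0.995, -0.099, 0.0, -0.0]
ft_force: [-0.8, 0.3, -3.3]
gripper_width: 23.6
```

```bash
python3 st.py
```

```text
16.1 rail [ -1.08 114.88 191.91] yaw -101.4 F rail [-0.83  0.09 -3.27] M [-0.09  0.15  0.01] 23.600651376247132 toolz [ 0.  0. -1.]
```

Request:
move_arm([
  [[0, 0, 0.4], [0, 0, 0], 1],
  [[0, 0, 0.4], [0, 0, 0], 1],
])

```text
t: 16.3
position: [600.6, 47.4, 191.9]
tcp_rot: [0.995, -0.099, 0.0, -0.0]
ft_force: [-1.3, -0.3, -1.0]
gripper_width: 24.1
```

```bash
python3 st.py
```

```text
16.3 rail [ -1.08 114.89 191.89] yaw -101.4 F rail [-1.2  -0.56 -1.02] M [-0.13  0.33  0.03] 24.07930473937217 toolz [ 0.  0. -1.]
```

Request:
move_arm([
  [[0, 0, 0.3], [0, 0, 0], 1],
  [[0, 0, 0.3], [0, 0, 0], 1],
])

```text
t: 16.5
position: [600.7, 47.4, 191.9]
tcp_rot: [0.995, -0.099, 0.0, -0.0]
ft_force: [-2.3, 0.1, 3.0]
gripper_width: 23.7
```

```bash
python3 st.py
```

```text
16.5 rail [ -1.06 114.91 191.89] yaw -101.4 F rail [-2.32 -0.32  3.01] M [-0.16  0.5   0.01] 23.695133958629107 toolz [ 0.  0. -1.]
```

Request:
move_arm([
  [[0, 0, -0.4], [0, 0, 0], 1],
  [[0, 0, -0.4], [0, 0, 0], 0.4],
  [[0, 0, -0.4], [0, 0, 0], 0.2],
  [[0, 0, -0.4], [0, 0, 0], 0],
  [[0, 0, -0.4], [0, 0, 0], 0],
  [[0, 0, -0.4], [0, 0, 0], 0],
  [[0, 0, -0.4], [0, 0, 0], 0],
])

```text
t: 17.2
position: [600.7, 47.4, 191.5]
tcp_rot: [0.995, -0.099, 0.0, -0.0]
ft_force: [-0.1, 0.0, -0.1]
gripper_width: 46.9
```

```bash
python3 st.py
```

```text
17.2 rail [ -1.06 114.89 191.51] yaw -101.4 F rail [-0.08 -0.01 -0.1 ] M [-0.03  0.11  0.04] 46.89382036465452 toolz [ 0.  0. -1.]
```

Released; wait a bit, then withdraw straight up and look.

Request:
move_arm([
  [[0, 0, -10], [0, 0, 0], -0.2],
  [[0, 0, -30], [0, 0, 0], -0.2],
  [[0, 0, -60], [0, 0, 0], -0.2],
  [[0, 0, -90], [0, 0, 0], -0.2],
  [[0, 0, -90], [0, 0, 0], -0.2],
  [[0, 0, -90], [0, 0, 0], -0.2],
])

```text
t: 17.8
position: [600.9, 47.4, 282.5]
tcp_rot: [0.995, -0.099, 0.001, -0.0]
ft_force: [-0.3, -0.3, 0.2]
gripper_width: 56.3
```

```bash
python3 st.py
python3 - <<'E'
from h import *
s=state(); im=snapshot("wrist"); c=cam("wrist",s)
k=2; x0,y0=120,80
a=cv2.resize(im[y0:y0+280,x0:x0+320],None,fx=k,fy=k,interpolation=cv2.INTER_CUBIC)
T=R.from_quat(s["tcp_rot"]).as_matrix()
def pl(P,col):
    P=np.array(P,float)+[-1.0,114.9,72]
    cv2.polylines(a,[np.int32(np.round((proj(c,rail(P))-[x0,y0])*k+k/2))],True,col,1)
pl([[-67,-11,88],[67,-11,88],[67,11,88],[-67,11,88]],(0,0,255))
pl([[-15,-12,134],[15,-12,134],[15,12,134],[-15,12,134]],(255,0,255))
cv2.imwrite("pics/w4.png",a); cv2.imwrite("pics/s4.png",snapshot("side"))
E
```

```text
17.8 rail [ -0.84 114.92 282.54] yaw -101.4 F rail [-0.23 -0.38  0.18] M [-0.03  0.13 -0.04] 56.33283176632013 toolz [ 0.  0. -1.]
```

View pics/w4.png

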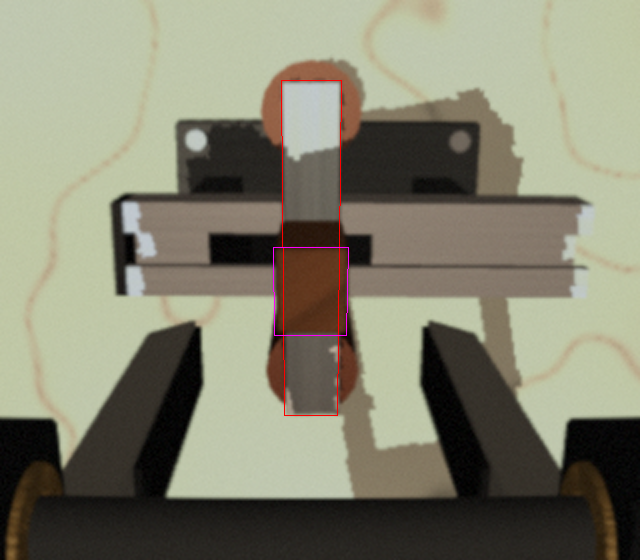

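View pics/s4.png

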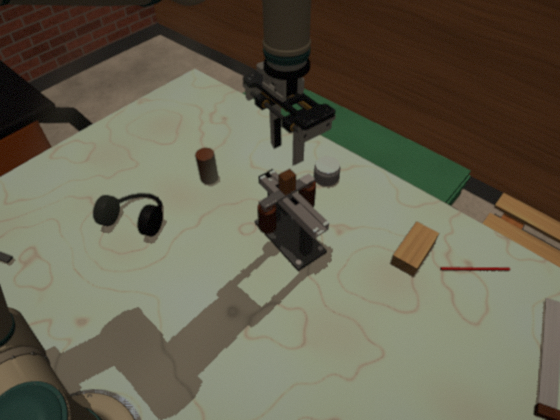

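```bash
python3 -c "
from workcell import *
print(hand_in())"
```

```text
the job is handed in; nothing more can be done
None
```

The hanger is in the rail, and the readings say the spring pin locked it. I let go, backed the gripper straight up and handed in at about 18 s of the 56 s allowed.

- **Entry:** I gripped the block across its 24 mm and turned the hanger to line up with the rail. A close wrist view led me to shift it 0.7 mm sideways before the nose went in. It entered with no noticeable contact force.
- **Pin and lock:** From about 80 mm in, the pin carried part of the hanger's weight, with the vertical reading changing from about −3.8 to −1.8 N. Between 113 and 114 mm in, it jumped back to the full −4 N, which I took as the pin popping up into the notch. I went 1 mm further, to about 115 mm, which agrees with the roughly 115 mm I had estimated from the first top picture.
- **Release:** I lowered the hanger until the runner rested on the rail floor, then opened the gripper. The highest force read at the wrist at the end of any move was about 5 N.
- **Last checks:** The final wrist picture shows the hanger upright within about a pixel of where it should be. The side picture shows the gripper clear, and the other things on the bench look unmoved.
- **Not confirmed:** I never saw the pin itself in the notch, and I did no pull-back test. The lock rests on the force jump and the position. The measured tool position also wandered by up to about 1 mm at times, so I lined up sideways from the picture instead.

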